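# Hold the parts-washing tank's lid open for the mechanic

### The job

I need both hands to lower a cassette into the washing tank, and its lid always drops shut by itself. Take the brush off the lid and lay it down flat inside the drip tray (do not drop it), and only then lift the lid to 45 degrees and hold it still there: finish while you are holding it, do not let go. Leave everything else on the bench where it is.

Things in the scene. Friction and masses are not known exactly. Their poses are not given: they have to be found in the camera images.
- tank: round sheet-steel washing tank, painted grey, 240 mm across and 130 mm high, fixed to the bench. Origin: centre of its underside; z up; the lid's hinge is on its +x side, the lid's handle towards its -x side; loop carrying handles at +y and -y stand out to 150 mm from the centre at 92 mm height. The lid closes it, the lid's flat top being 139 mm above the bench.
- lid (a joint): hinge of the tank's flat round lid (252 mm across, 6 mm thick, about 0.45 kg): angle in rad, 0 = shut, grows as its handle side is lifted, stop at 1.2 rad. Weight and a spring close it from any angle (about 2.5 to 4.5 N at the handle), so it stays open only while held.
- lid_handle (a point): middle of the lid's handle: a level round bar 12 mm thick with a rubber sleeve 80 mm long, parallel to the hinge (along the tank's y), carried on two 8 mm legs 100 mm apart. Its axis is 35 mm above the lid's top with free space all round it, 31 mm in from the lid's edge; the point moves and turns with the lid.
- lid_hinge (a point): the lid's hinge axis, at the middle of the hinge behind the tank (137 mm high, runs along the tank's y). With the lid shut the handle's bar lies 235 mm from it towards the tank's -x and 37 mm above it.
- brush_centre (a point): middle of the washing brush that lies flat across the lid at the start: flat wooden handle, steel ferrule, black bristles at the end; 185 mm long, 16 mm thick; this point is half-way up, near its balance point, where the wooden neck is 24 mm wide (handle 20 mm wide behind, bristles 32 mm wide in front). x points to the bristles, z up. About 0.07 kg.
- brush_tip (a point): end of the brush's bristles, 90 mm from the brush's middle point
- brush_butt (a point): other end of the brush, the end of its handle, 95 mm from the brush's middle point
- brush: the same washing brush; origin on its underside, 8 mm below the middle point; x points to the bristles
- tray: shallow open drip tray of grey plastic, fixed, outside 240 (x) by 300 (y) by 30 mm high, walls and floor 4 mm. Origin: centre of its underside. A cassette lies in its +y half; the -y half is free.
- cassette: bicycle cassette (stack of sprockets) lying in the +y half of the tray, 114 mm across, 38 mm high, origin at the centre of its underside; leave it
- screwdriver: screwdriver, 190 mm long, lying on the bench between tank and tray; leave it
- spray_can: upright spray can, 60 mm across, 170 mm high, beyond tank and tray; leave it
- grease_tub: white tub with grey lid, 72 mm across, 65 mm high, near the robot; leave it
- chain_box: cardboard box 60 x 110 x 36 mm, beyond tank and tray; leave it
- tyre_lever: small grey plastic tyre lever, 115 mm long, lying near the robot; leave it
- crankset: aluminium crank arm with chainring 160 mm across, 25 mm high, lying near the robot; origin under the chainring's centre; leave it

How it is judged:
By the outcome, as a careful person would: the job done as asked, in the order asked, and still so for the second after the job is handed in, while the arm keeps its last pose, push and grip.
It also fails if it takes over 54 s, if anything falls off the work surface, if the arm or the gripper's body presses on something with over 40 N, if the wrist force passes 120 N, or if a joint passes its speed limit or range.

### The arm

A 6-joint arm with a two-finger parallel gripper is mounted at the origin on the work surface. World frame = base frame: x ahead of the robot, y to its left, z up, the work surface at z = 0. Lengths are in m, angles in degrees, forces in N, time in s.
With the tool pointing down it reaches from about 0.35 to 0.875 m from the base axis. Payload 4.2 kg.
Tool frame: the origin (TCP) lies midway between the tips of the shut fingers; the grasp point (between the pads) lies 19 mm behind it; z points along the fingers, y is the line along which they close (so a half turn about z gives the same grasp; the last joint's range is limited). The gripper opens to 87 mm and grips with 3 to 60 N. Pads are 19 mm wide; open, the fingers measure 117 mm over their backs; the gripper's body (75 mm by 190 mm) begins 51 mm behind the grasp point.
Start: joints at [-53.48, 22.042, 0.453, 0, -68.411, -14.817], TCP at [0.231, -0.581, 0.223] pointing down, gripper open.
Joint ranges: [-179.83, 179.83], [-69.29, 118.12], [-61.27, 80.66], [-181.25, 117.63], [-171.15, -9.14], [-177.46, 177.46]. Speed limits (degrees/s): [159.86, 159.86, 180, 180, 180, 180].

### API

Orientations are given as a 3x3 rotation matrix whose columns are the frame's x, y, z axes.
In Python, from station import r, cams gives the robot as it stands.
- The arm moves only by the tool play_rows, never from a script. Its argument "commands" is text: rows parted by semicolons, each of 6 numbers parted by spaces: the shift along the world's x, y, z normalised to -1 to 1, where 1 is 30 mm, then the turn, a rotation vector about the world's x, y, z normalised to -1 to 1, where 1 is 0.15 rad. A call has 1 to 20 rows; each row shifts and turns the commanded pose from where the row before left it; what a row does not reach is not made up. A row lasts 1/10 s, in which the tool goes at most 50 mm and 8.59 degrees, less where a joint would pass 70% of its speed; a pose out of reach is approached as far as the arm can. A call with a number of a shift or a turn outside -1 to 1 is refused whole. A call with a gripper value outside its range is refused whole. "grip" is the finger opening in mm, from 0 to 87, set as the call begins (left out, the last holds). The fingers move at their own pace and stop on an object; the grip force is fixed at half the most. Time passes only in rows, so rows that do not move let the fingers close. It gives the time, the measured TCP pose, the force, the opening and the grip force at its end, in the units of the state.
- r.sense(): the state, without advancing time (a new reading comes with each control period).
- cams.capture(name): name is "side" or "top"; returns (picture, depth): 400x640x3 uint8, blue, green, red; 400x640 float32, m along the optical axis (not along the pixel's ray), 0 where there is no reading.
- cams.camera_info(name): a dict with "mtx" (3x3 intrinsics, pixels), "k1" (the pictures are not rectified: a ray, as slopes to the right and down, at radius r is drawn at 1 + k1 r^2 times it, then the intrinsics apply), "R" (3x3) and "t" (3): a world point X has camera coordinates R X + t. Camera axes: x right, y down, z forward; pixel columns grow to the right and rows downward; lengths in m; the calibration is good to about 2 mm. A picture is of the moment at which its call begins. camera_info takes no time and is no camera call.
- r.finish_job(): hands the job in; it is judged then, once.
The state is a dict: "time_s": time; "joints": joint angles; "joint_velocities": joint speeds; "effort": joint torques, N m; "tcp_pos": TCP position; "ee_rot": TCP orientation; "wrist_force": force on the tool from outside, world axes, zero at the start; "moment": the same for the moment, N m; "gripper_width": opening from 0.0 (shut) to 1.0 (fully open); "gripper_force": force on a finger pad.
Only numpy, scipy, OpenCV 4.12 (cv2) and the standard library are available. Lean on these libraries where they do the work, as an engineer would, in place of code of your own. Each camera call takes 0.05 s, during which the arm holds its last target. There are 200 camera calls.

## Working session

There is one attempt and no reset: what is moved stays moved. The work goes in short steps, Python scripts to look and compute and a tool call to move; the robot and the scene stay as the last step left them, time stands still between calls to the robot, and variables do not carry over. Pictures are saved under pics/ and viewed, at most 10 in all, crops included, and the job is handed in when it is done.

Besides the shell and the picture viewer there is one more tool, called after "Emit:" as name(argument=value, ...) on one line, values as JSON. play_rows: Moves the arm, as the interface text tells. Scaled input: -1 to 1 covers 30 mm each way for a shift and 0.15 rad each way for a turn. Its arguments: {"type":"object","properties":{"commands":{"type":"string"},"grip":{"type":"number"}},"required":["commands"]}

```bash
mkdir -p pics; cat > h.py <<'E'
import numpy as np, cv2
from station import r, cams
def cast(name,uv,z):
    "pixel -> world point on plane z"
    i=cams.camera_info(name);K=np.array(i["mtx"]);R=np.array(i["R"]);t=np.array(i["t"])
    d=np.array([(uv[0]-K[0,2])/K[0,0],(uv[1]-K[1,2])/K[1,1]]);s=d.copy()
    for _ in range(20): s=d/(1+i["k1"]*(s@s))
    c=-R.T@t; v=R.T@np.array([s[0],s[1],1.]); return c+v*(z-c[2])/v[2]
def cloud(name,dep):
    i=cams.camera_info(name);K=np.array(i["mtx"]);R=np.array(i["R"]);t=np.array(i["t"])
    v,u=np.mgrid[:400,:640];d=np.stack([(u-K[0,2])/K[0,0],(v-K[1,2])/K[1,1]],-1);s=d.copy()
    for _ in range(20): s=d/(1+i["k1"]*(s**2).sum(-1,keepdims=True))
    return (np.dstack([s*dep[...,None],dep])-t)@R
E
python3 - <<'E'
from h import *
for n in ("top","side"):
    p,d=cams.capture(n);cv2.imwrite(f"pics/{n}0.png",p);np.save(n+"0.npy",d)
    i=cams.camera_info(n);print(n,-np.array(i["R"]).T@i["t"],i["R"],i["mtx"][0])
s=r.sense();print(s["time_s"],s["tcp_pos"],np.round(s["ee_rot"],3))
E
```

```text
top [0.35110191 0.00593864 1.11062407] [[-0.02494881 -0.99964769 -0.00905831]
 [-0.9830411   0.02617907 -0.18150715]
 [ 0.18168034  0.0043763  -0.98334791]] [391.05951485   0.         318.56681998]
side [0.41074915 0.97671582 1.13918947] [[-0.98893499 -0.14779811  0.01277936]
 [-0.11606716  0.717207   -0.68712628]
 [ 0.09239052 -0.68100649 -0.7264256 ]] [495.71751542   0.         323.18472833]
0.1 [ 0.23095389 -0.58017131  0.22158864] [[-0.929 -0.37  -0.001]
 [-0.37   0.929  0.002]
 [ 0.     0.002 -1.   ]]
```

View pics/top0.png

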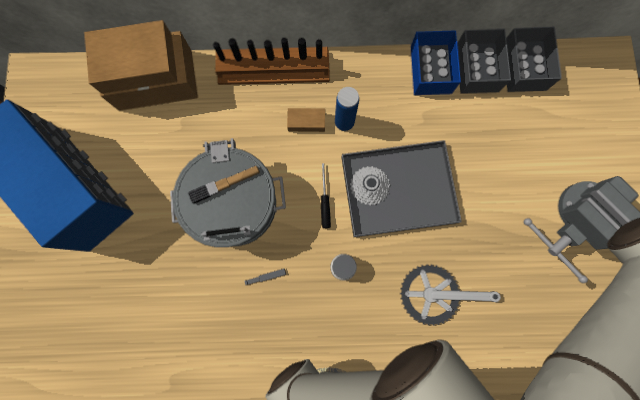

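View pics/side0.png

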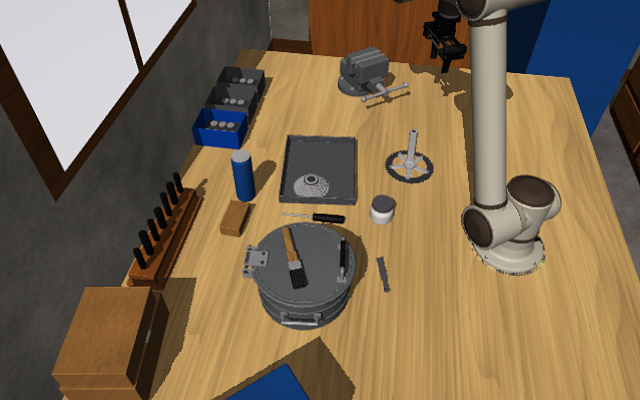

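The top view shows the tank with its lid centred at about (225,195) and the lid handle bar around (205–250, 232). The brush runs from its tip at (193,196) to its butt at (259,171). The tray corners are (343,155), (444,143), (463,223) and (357,237), with the cassette in the left (+y) half.

```bash
python3 - <<'E'
from h import *
p=cv2.imread("pics/top0.png");C=cloud("top",np.load("top0.npy"))
hsv=cv2.cvtColor(p,cv2.COLOR_BGR2HSV)
# lid points by height
L=(abs(C[...,2]-.139)<.004);L[:140]=0;L[250:]=0;L[:,:165]=0;L[:,290:]=0
k=cv2.morphologyEx(L.astype(np.uint8),cv2.MORPH_OPEN,np.ones((3,3)))
c=max(cv2.findContours(k,0,2)[0],key=cv2.contourArea);e=cv2.minEnclosingCircle(cv2.convexHull(c));print("lid",e,cast("top",e[0],.139))
# brush: wood within lid
W=np.zeros(p.shape[:2],np.uint8);W[155:215,180:275]=cv2.inRange(hsv,(5,80,60),(25,255,255))[155:215,180:275]
c=max(cv2.findContours(W,0,2)[0],key=cv2.contourArea);b=cv2.boxPoints(cv2.minAreaRect(c));print("wood",b.round(),[cast("top",q,.153).round(4) for q in b])
print("brush tip/butt",cast("top",(193,196),.15),cast("top",(259,171),.15))
H=(C[...,2]>.16)&(C[...,2]<.2);H[:215]=0;H[250:]=0;H[:,:195]=0;H[:,260:]=0
P=C[H];print("bar",len(P),P.mean(0),np.cov(P[:,:2].T)*1e6)
v,u=np.nonzero(H);print(u.min(),u.max(),cv2.fitLine(np.c_[u,v].astype(np.float32),2,0,.01,.01).ravel())
for q in [(343,155),(444,143),(463,223),(357,237)]: print("tray",cast("top",q,.03).round(4))
print("traydepth",C[200,430],C[160,410],"bench",C[260,200])
print("brush z",[C[a].round(4) for a in[(179,240),(187,217),(184,225),(192,200)]])
cv2.imwrite("pics/c.png",cv2.resize(p[130:255,160:300],None,fx=5,fy=4.5,interpolation=2))
# from side
for uv in [(343,241),(342,280)]: print("bar side",cast("side",uv,.174+.006))
print("side brush",cast("side",(300,287),.15),cast("side",(288,228),.15))
E
```

```text
lid ((220.58152770996094, 192.62045288085938), 54.304500579833984) [0.56379747 0.25842971 0.139     ]
wood [[214. 182.]
 [255. 163.]
 [259. 172.]
 [218. 191.]] [array([0.5881, 0.2712, 0.153 ]), array([0.6352, 0.1684, 0.153 ]), array([0.6124, 0.1582, 0.153 ]), array([0.5657, 0.2607, 0.153 ])]
brush tip/butt [0.55455093 0.32437866 0.15      ] [0.61491084 0.15927336 0.15      ]
bar 210 [0.46191715 0.23980889 0.177027  ] [[ 19.55441782 -88.19337106]
 [-88.19337106 865.78104651]]
201 246 [ 9.9202603e-01 -1.2603310e-01  2.2339999e+02  2.3070476e+02]
tray [ 0.6887 -0.0629  0.03  ]
tray [ 0.7161 -0.3538  0.03  ]
tray [ 0.4837 -0.3869  0.03  ]
tray [ 0.4522 -0.093   0.03  ]
traydepth [ 0.55561838 -0.30893853  0.00344398] [ 0.67683952 -0.26036103  0.00119263] bench [0.40195793 0.34785033 0.00100099]
brush z [array([0.5949, 0.2069, 0.1514]), array([0.5758, 0.2645, 0.1515]), array([0.5823, 0.2438, 0.1544]), array([0.5638, 0.3064, 0.1524])]
bar side [0.4633742  0.21088937 0.18      ]
bar side [0.45183563 0.32512675 0.18      ]
side brush [0.54825298 0.33963677 0.15      ] [0.61149739 0.16675245 0.15      ]
```

View pics/c.png

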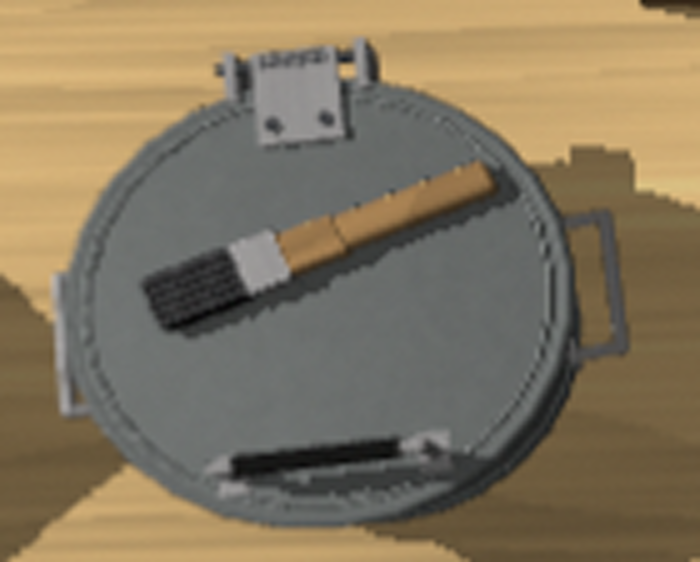

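The crop shows the brush tip's centre at about (155,307) and its butt at (487,180). The rubber sleeve runs from (232,465) to (400,447), and the hinge middle is near (298,65).

```bash
python3 - <<'E'
from h import *
f=lambda q,z:cast("top",(160+q[0]/5-.4,130+q[1]/4.5-.4),z)
a,b=f((155,307),.153),f((487,180),.153);d=(a-b)/np.linalg.norm(a-b)
print("tip",a,"butt",b,"len",np.linalg.norm(a-b),"mid",b+d*.095,"yaw",np.degrees(np.arctan2(d[1],d[0])))
a,b=f((232,465),.176),f((400,447),.176);m=(a+b)/2;d=a-b
print("bar",a,b,np.linalg.norm(d),"mid",m,"ydir yaw",np.degrees(np.arctan2(-d[0],d[1])))
h=f((298,65),.139);print("hinge",h,"bar->hinge",h-m,np.linalg.norm((h-m)[:2]),np.degrees(np.arctan2(*(h-m)[[1,0]])))
q=[f(x,.027) for x in[(0,0)]]
t=[cast("top",x,.03) for x in[(343,155),(444,143),(463,223),(357,237)]];print("tray c",sum(t)/4,"x yaw",np.degrees(np.arctan2(*((t[0]+t[1]-t[2]-t[3])[[1,0]]))),"y dir",np.degrees(np.arctan2(*((t[0]+t[3]-t[1]-t[2])[[1,0]]))))
E
```

```text
tip [0.54942746 0.32920206 0.153     ] butt [0.61788093 0.16386333 0.153     ] len 0.17894908127115816 mid [0.58154054 0.2516379  0.153     ] yaw 112.4905123594079
bar [0.45779561 0.28163597 0.176     ] [0.46526282 0.20132721 0.176     ] 0.08065516703145385 mid [0.46152922 0.24148159 0.176     ] ydir yaw 5.312160025039785
hinge [0.69296909 0.2645036  0.139     ] bar->hinge [ 0.23143987  0.02302201 -0.037     ] 0.2325820869051216 5.680693147283522
tray c [ 0.5851744  -0.22413663  0.03      ] x yaw 7.668270899974583 y dir 95.74334771019232
```

Emit:
play_rows(commands="0 0 1 0 0 0;0 0.5 1 0 0 0.3;0.4 1 0 0 0 0.4;0.4 1 0 0 0 0.4;0.4 1 0 0 0 0.4;0.4 1 0 0 0 0.4;0.4 1 0 0 0 0.4;0.4 1 0 0 0 0.4;0.4 1 0 0 0 0.4;0.4 1 0 0 0 0.4;0.4 1 0 0 0 0.4;0.4 1 0 0 0 0.4;0.4 1 0 0 0 0.4;0.4 1 0 0 0 0.4;0.4 1 0 0 0 0.4;0.4 1 0 0 0 0.4;0.4 1 0 0 0 0.4;0.4 1 0 0 0 0.4;0.4 1 0 0 0 0.4;0.4 1 0 0 0 0.4", grip=60)

```text
time_s: 2.1
tcp_pos: [0.4471, -0.0243, 0.2823]
ee_rot: [[-0.064, -0.998, -0.001], [-0.998, 0.064, 0.0], [-0.0, 0.001, -1.0]]
wrist_force: [-0.5, 0.0, 0.6]
gripper_width: 0.687
gripper_force: 0.0
```

Emit:
play_rows(commands="0.5 1 0 0 0 0.4;0.5 1 0 0 0 0.4;0.5 1 0 0 0 0.4;0.5 1 0 0 0 0.4;0.5 1 0 0 0 0.4;0.5 1 0 0 0 0.4;0.5 1 0 0 0 0.4;0.5 1 0 0 0 0.4;0 0 0 0 0 0;0 0 0 0 0 0;0 0 0 0 0 0")

```text
time_s: 3.2
tcp_pos: [0.5667, 0.2136, 0.2824]
ee_rot: [[0.401, -0.916, -0.001], [-0.916, -0.401, -0.0], [0.0, 0.001, -1.0]]
wrist_force: [-0.1, 0.1, 0.4]
gripper_width: 0.692
gripper_force: 0.0
```

```bash
cat > st.py <<'E'
from h import *
s=r.sense();R=np.array(s["ee_rot"]);print(s["time_s"],np.round(s["tcp_pos"],4),"y yaw",np.degrees(np.arctan2(R[1,1],R[0,1])).round(2),"z",R[:,2].round(3),"j",np.round(s["joints"],1),"F",np.round(s["wrist_force"],1),s["gripper_width"],s["gripper_force"])
E
python3 st.py
```

```text
3.2 [0.5667 0.2136 0.2824] y yaw -156.38 z [-0.001 -0.    -1.   ] j [ 36.   18.2   3.4  -0.  -75.2 -12.3] F [-0.1  0.1  0.4] 0.6920600470689 0.0
```

Emit:
play_rows(commands="0.25 0.63 0 0 0 -0.1;0.25 0.63 0 0 0 0;0 0 -1 0 0 0;0 0 -1 0 0 0;0 0 -1 0 0 0;0 0 -0.3 0 0 0;0 0 0 0 0 0")

```text
time_s: 3.9
tcp_pos: [0.5815, 0.2509, 0.1828]
ee_rot: [[0.387, -0.922, -0.002], [-0.922, -0.387, -0.002], [0.001, 0.002, -1.0]]
wrist_force: [0.1, 0.6, 0.5]
gripper_width: 0.689
gripper_force: 0.0
```

```bash
python3 st.py; python3 - <<'E'
from h import *
p,_=cams.capture("side");q,_=cams.capture("top")
a=cv2.resize(p[190:340,230:370],None,fx=2.8,fy=2.8,interpolation=2);b=cv2.resize(q[130:280,160:300],None,fx=2.8,fy=2.8,interpolation=2)
cv2.imwrite("pics/g1.png",np.hstack([a,b]))
E
```

```text
3.9 [0.5815 0.2509 0.1828] y yaw -157.25 z [-0.002 -0.002 -1.   ] j [ 38.   24.5  -1.5   0.  -64.1 -15.2] F [0.1 0.6 0.5] 0.6892805567514115 0.0
```

View pics/g1.png

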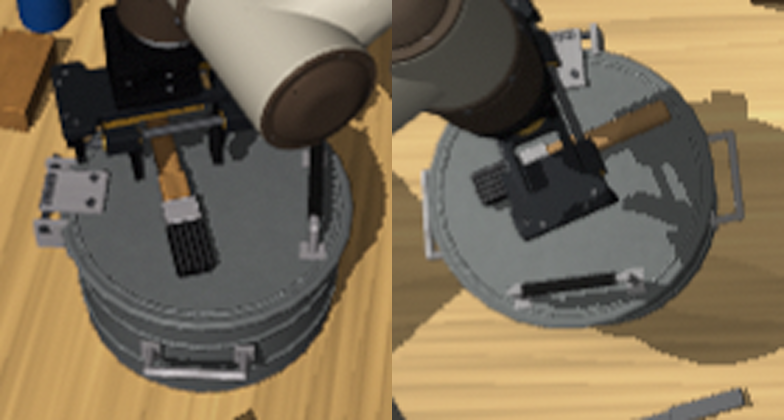

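The fingers straddle the brush neck in both views: side crop (170,165), top crop (560,150). I'll go down and grip.

Emit:
play_rows(commands="0 0 -0.5 0 0 0;0 0 -0.4 0 0 0;0 0 -0.3 0 0 0;0 0 -0.1 0 0 0;0 0 0 0 0 0")

```text
time_s: 4.5
tcp_pos: [0.5821, 0.2521, 0.1443]
ee_rot: [[0.388, -0.922, -0.0], [-0.922, -0.388, -0.001], [0.0, 0.001, -1.0]]
wrist_force: [0.1, 0.2, -0.2]
gripper_width: 0.691
gripper_force: 0.0
```

Emit:
play_rows(commands="0 0 0 0 0 0;0 0 0 0 0 0;0 0 0 0 0 0;0 0 0 0 0 0;0 0 0 0 0 0;0 0 0 0 0 0;0 0 0 0 0 0;0 0 0 0 0 0", grip=10)

```text
time_s: 5.3
tcp_pos: [0.5823, 0.2522, 0.1447]
ee_rot: [[0.388, -0.922, 0.0], [-0.922, -0.388, 0.0], [-0.0, -0.0, -1.0]]
wrist_force: [0.3, -0.3, -0.5]
gripper_width: 0.27
gripper_force: 30.0
```

Emit:
play_rows(commands="0 0 0.3 0 0 0;0 0 0.7 0 0 0;0 0 1 0 0 0;0 0 1 0 0 0;0 0 0.5 0 0 0;0 -0.4 0 0 0 -0.3;0 -0.8 0 0 0 -0.6;0 -1 0 0 0 -0.7;0 -1 0 0 0 -0.7;0 -1 0 0 0 -0.7;0 -1 0 0 0 -0.7;0 -1 0 0 0 -0.7;0 -1 0 0 0 -0.7;0 -1 0 0 0 -0.7;0 -1 0 0 0 -0.7;0 -1 0 0 0 -0.7;0 -1 0 0 0 -0.7;0 -1 0 0 0 -0.7;0.1 -1 0 0 0 -0.7;0.1 -1 0 0 0 -0.7")

```text
time_s: 7.3
tcp_pos: [0.5867, -0.1755, 0.2482]
ee_rot: [[-0.895, -0.446, -0.003], [-0.446, 0.895, 0.001], [0.002, 0.002, -1.0]]
wrist_force: [0.5, -0.2, -1.1]
gripper_width: 0.27
gripper_force: 30.0
```

Emit:
play_rows(commands="0.1 -1 0 0 0 -0.7;0.1 -1 0 0 0 -0.7;0.1 -1 0 0 0 -0.5;0.1 -1 0 0 0 -0.3;0 -0.5 0 0 0 0;0 0 -1 0 0 0;0 0 -1 0 0 0;0 0 -1 0 0 0;0 0 0 0 0 0;0 0 0 0 0 0")

```text
time_s: 8.3
tcp_pos: [0.5997, -0.309, 0.1594]
ee_rot: [[-0.99, -0.139, -0.002], [-0.139, 0.99, -0.0], [0.002, -0.0, -1.0]]
wrist_force: [-0.4, 0.3, -0.0]
gripper_width: 0.274
gripper_force: 30.0
```

```bash
python3 st.py; python3 - <<'E'
from h import *
p,_=cams.capture("side");q,_=cams.capture("top")
a=cv2.resize(p[90:240,240:400],None,fx=2.4,fy=2.4,interpolation=2);b=cv2.resize(q[110:260,320:480],None,fx=2.4,fy=2.4,interpolation=2)
cv2.imwrite("pics/g2.png",np.hstack([a,b]))
E
```

```text
8.3 [ 0.5997 -0.309   0.1594] y yaw 97.97 z [-0.002 -0.    -1.   ] j [-13.5  29.4   3.2   0.  -63.8 -68.5] F [-0.4  0.3 -0. ] 0.2736037122551421 29.995206892490387
```

View pics/g2.png

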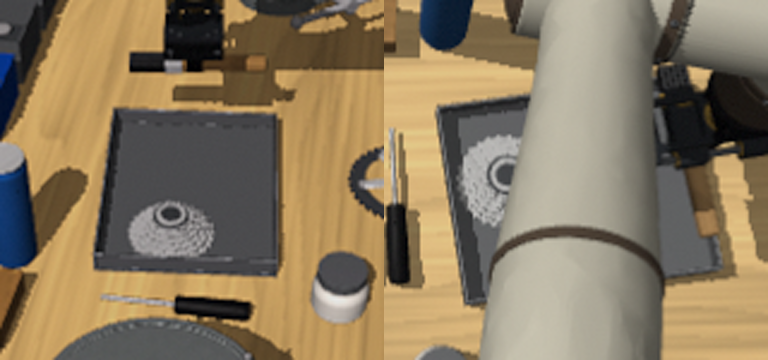

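The brush is held level over the tray's free end, at side crop (200,63). I'll shift it by 12 mm and lower it.

Emit:
play_rows(commands="-0.2 0.4 -0.6 0 0 -0.17;0 0 -1 0 0 0;0 0 -1 0 0 0;0 0 -1 0 0 0;0 0 -0.7 0 0 0;0 0 -0.2 0 0 0;0 0 -0.1 0 0 0;0 0 0 0 0 0;0 0 0 0 0 0")

```text
time_s: 9.3
tcp_pos: [0.5953, -0.2972, 0.0234]
ee_rot: [[-0.994, -0.113, 0.003], [-0.113, 0.994, -0.001], [-0.003, -0.001, -1.0]]
wrist_force: [-0.3, 0.3, 0.0]
gripper_width: 0.273
gripper_force: 30.0
```

```bash
python3 st.py
```

```text
9.3 [ 0.5953 -0.2972  0.0234] y yaw 96.51 z [ 0.003 -0.001 -1.   ] j [-12.6  36.3  -6.3   0.  -47.1 -70.9] F [-0.3  0.3  0. ] 0.27285660797197564 29.995107650756836
```

Emit:
play_rows(commands="0 0 -0.2 0 0 0;0 0 -0.1 0 0 0;0 0 -0.06 0 0 0;0 0 -0.04 0 0 0;0 0 0 0 0 0;0 0 0 0 0 0")

```text
time_s: 9.9
tcp_pos: [0.594, -0.2969, 0.0104]
ee_rot: [[-0.994, -0.113, -0.0], [-0.113, 0.994, -0.0], [0.0, -0.0, -1.0]]
wrist_force: [-2.8, 1.3, 5.4]
gripper_width: 0.269
gripper_force: 30.0
```

Contact is felt at 5 N. Now release.

Emit:
play_rows(commands="0 0 0 0 0 0;0 0 0 0 0 0;0 0 0 0 0 0;0 0 0 0 0 0;0 0 0 0 0 0", grip=48)

```text
time_s: 10.4
tcp_pos: [0.5941, -0.2969, 0.0093]
ee_rot: [[-0.994, -0.113, -0.0], [-0.113, 0.994, 0.0], [0.0, 0.0, -1.0]]
wrist_force: [-0.5, -0.1, 0.5]
gripper_width: 0.541
gripper_force: 0.0
```

Emit:
play_rows(commands="0 0 0.3 0 0 0;0 0 0.6 0 0 0;0 0 1 0 0 0;0 0 1 0 0 0;0 0 1 0 0 0;0 0 1 0 0 0;0 0 1 0 0 0;0 0 1 0 0 0;0 0 1 0 0 0;-0.2 0.5 1 0 0 0.4;-0.2 1 0 0 0 0.6;-0.2 1 0 0 0 0.6;-0.2 1 0 0 0 0.6;-0.2 1 0 0 0 0.6;-0.2 1 0 0 0 0.6;-0.2 1 0 0 0 0.6;-0.2 1 0 0 0 0.6;-0.2 1 0 0 0 0.6;-0.2 1 0 0 0 0.6;-0.2 1 0 0 0 0.6")

```text
time_s: 12.4
tcp_pos: [0.5276, 0.0192, 0.2775]
ee_rot: [[-0.474, -0.881, 0.001], [-0.881, 0.474, 0.0], [-0.001, -0.001, -1.0]]
wrist_force: [0.7, 0.9, 0.2]
gripper_width: 0.553
gripper_force: 0.0
```

```bash
python3 st.py; python3 - <<'E'
from h import *
p,_=cams.capture("side");q,_=cams.capture("top")
a=cv2.resize(p[100:250,240:400],None,fx=2.4,fy=2.4,interpolation=2);b=cv2.resize(q[110:260,320:480],None,fx=2.4,fy=2.4,interpolation=2)
cv2.imwrite("pics/g3.png",np.hstack([a,b]))
E
```

```text
12.4 [0.5276 0.0192 0.2775] y yaw 151.7 z [ 0.001  0.    -1.   ] j [ 19.7  10.4  -7.8   0.  -71.7 -48. ] F [0.7 0.9 0.2] 0.5531325049483017 0.0
```

View pics/g3.png

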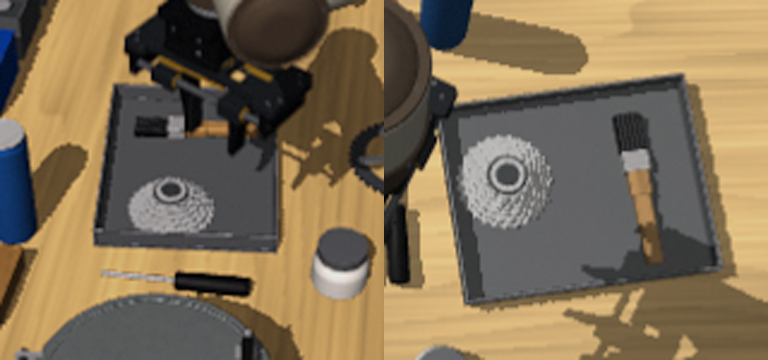

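The brush lies flat inside the tray at top crop (637,185), clear of the walls and the cassette. Next is the lid handle, with the tool tilted 20° forward.

Emit:
play_rows(commands="-0.3 0.9 0 0 0 0.5;-0.3 0.9 0 0 0 0.5;-0.4 0.9 0 0 0 0.5;-0.4 0.9 0 0 0 0.5;-0.4 0.9 0 0 0 0.5;-0.4 0.9 0 0 0 0.5;-0.4 0.9 0 0 0 0.5;-0.3 0.9 0 0 0 0.4;0 0 0 0.06 -0.6 0;0 0 -0.2 0.06 -0.6 0;0 0 -0.3 0.06 -0.6 0;0 0 -0.4 0.05 -0.5 0;0 0 0 0 0 0;0 0 0 0 0 0", grip=38)

```text
time_s: 13.9
tcp_pos: [0.4415, 0.2341, 0.2507]
ee_rot: [[0.088, -0.937, 0.338], [-0.996, -0.081, 0.034], [-0.005, -0.34, -0.94]]
wrist_force: [0.3, 0.9, 0.2]
gripper_width: 0.436
gripper_force: 0.0
```

```bash
python3 st.py; python3 - <<'E'
from h import *
p,_=cams.capture("side");q,_=cams.capture("top")
a=cv2.resize(p[170:330,230:390],None,fx=2.4,fy=2.4,interpolation=2);b=cv2.resize(q[130:290,150:310],None,fx=2.4,fy=2.4,interpolation=2)
cv2.imwrite("pics/g4.png",np.hstack([a,b]))
E
```

```text
13.9 [0.4415 0.2341 0.2507] y yaw -175.06 z [ 0.338  0.034 -0.94 ] j [ 55.   -0.6 -34.5  21.4 -44.9 -63.8] F [0.3 0.9 0.2] 0.436152591678412 0.0
```

View pics/g4.png

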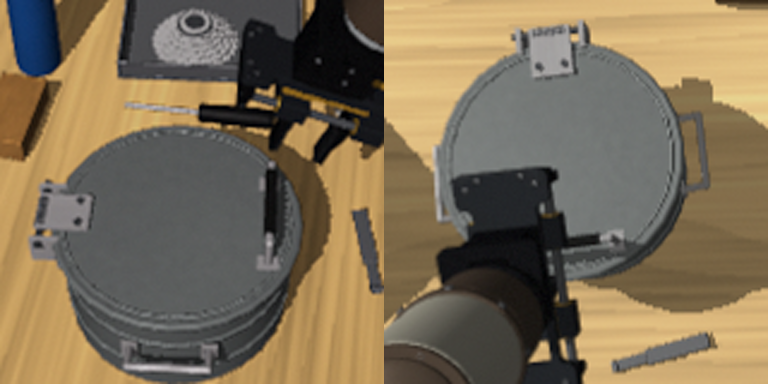

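The gripper stands over the bar: side crop bar (270,200), top crop (560,240). I'll go down along the tool axis.

Emit:
play_rows(commands="-0.2 0.2 -0.3 0 0 0;0.3 0 -0.8 0 0 0;0.25 0.05 -0.8 0 0 0;0.25 0.05 -0.6 0 0 0;0.2 0 -0.4 0 0 0;0.1 0 -0.3 0 0 0;0 0 0 0 0 0")

```text
time_s: 14.7
tcp_pos: [0.4692, 0.2431, 0.153]
ee_rot: [[0.086, -0.937, 0.338], [-0.996, -0.08, 0.032], [-0.003, -0.339, -0.941]]
wrist_force: [-0.5, 0.1, 0.1]
gripper_width: 0.436
gripper_force: 0.0
```

```bash
python3 st.py; python3 - <<'E'
from h import *
p,_=cams.capture("side")
cv2.imwrite("pics/g5.png",cv2.resize(p[190:320,260:400],None,fx=4.5,fy=4.5,interpolation=2))
E
```

```text
14.7 [0.4692 0.2431 0.153 ] y yaw -175.11 z [ 0.338  0.032 -0.941] j [ 50.9   8.5 -42.8  31.  -28.  -72.2] F [-0.5  0.1  0.1] 0.4360956720487235 0.0
```

View pics/g5.png

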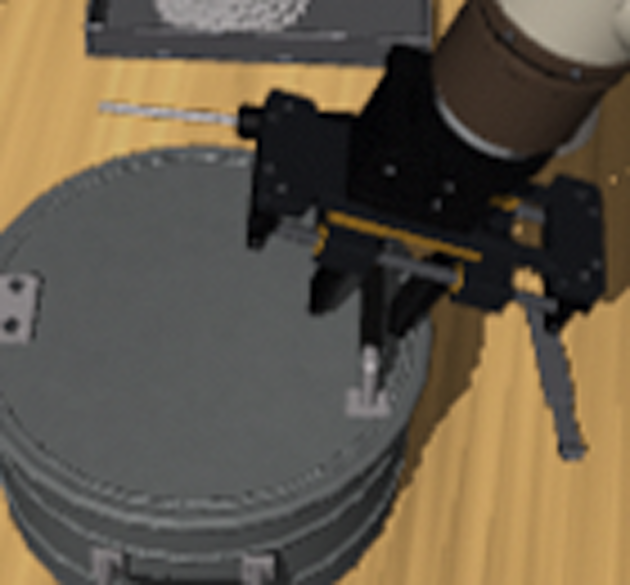

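The bar (375,310) lies between the two fingers. I'll raise 3 mm and close.

Emit:
play_rows(commands="0 0 0.1 0 0 0;0 0 0 0 0 0;0 0 0 0 0 0;0 0 0 0 0 0;0 0 0 0 0 0;0 0 0 0 0 0;0 0 0 0 0 0;0 0 0 0 0 0", grip=5)

```text
time_s: 15.55
tcp_pos: [0.4669, 0.2431, 0.1561]
ee_rot: [[0.089, -0.937, 0.337], [-0.996, -0.082, 0.034], [-0.004, -0.339, -0.941]]
wrist_force: [-9.2, 2.1, 2.7]
gripper_width: 0.127
gripper_force: 29.9
```

```bash
python3 st.py; python3 - <<'E'
from h import *
s=r.sense();R=np.array(s["ee_rot"]);p=np.array(s["tcp_pos"])
g=p-.019*R[:,2];psi=np.radians(5.5);X=np.array([np.cos(psi),np.sin(psi),0])
Y=np.cross([0,0,1],X);print("grasp",g)
# hinge from known geometry: bar at (-.235,.037); use grasp xy, z known
h=g+.235*X;h[2]=.137;print("hinge",h)
from scipy.spatial.transform import Rotation as Ro
prev=p
for k in range(1,16):
    a=np.radians(3*k);q=h+Ro.from_rotvec(Y*a).apply(p-h);print(3*k,((q-prev)/.03).round(3),q.round(4));prev=q
print("rot unit per 3deg",Y*np.radians(3)/.15)
E
```

```text
15.55 [0.4669 0.2431 0.1561] y yaw -174.99 z [ 0.337  0.034 -0.941] j [ 51.2   8.1 -42.6  30.4 -28.5 -71.7] F [-9.2  2.1  2.7] 0.1270399551442916 29.922461807727814
grasp [0.46044939 0.24249283 0.17398031]
hinge [0.69436749 0.26501658 0.137     ]
3 [0.044 0.004 0.398] [0.4682 0.2433 0.168 ]
6 [0.064 0.006 0.395] [0.4701 0.2435 0.1799]
9 [0.085 0.008 0.391] [0.4726 0.2437 0.1916]
12 [0.105 0.01  0.386] [0.4758 0.244  0.2032]
15 [0.125 0.012 0.38 ] [0.4795 0.2444 0.2146]
18 [0.145 0.014 0.373] [0.4839 0.2448 0.2258]
21 [0.164 0.016 0.365] [0.4888 0.2453 0.2367]
24 [0.183 0.018 0.356] [0.4943 0.2458 0.2474]
27 [0.201 0.019 0.346] [0.5003 0.2464 0.2578]
30 [0.219 0.021 0.335] [0.5068 0.247  0.2678]
33 [0.236 0.023 0.323] [0.5139 0.2477 0.2775]
36 [0.252 0.024 0.31 ] [0.5215 0.2484 0.2868]
39 [0.268 0.026 0.296] [0.5295 0.2492 0.2957]
42 [0.283 0.027 0.282] [0.538  0.25   0.3041]
45 [0.297 0.029 0.266] [0.5469 0.2509 0.3121]
rot unit per 3deg [-0.03345648  0.34745882  0.        ]
```

Emit:
play_rows(commands="-0.05 0 0 0 0 0;0.02 0 0.2 -0.017 0.174 0;0.03 0 0.2 -0.017 0.174 0;0.03 0 0.2 -0.017 0.174 0;0.04 0 0.2 -0.017 0.174 0;0.085 0.01 0.39 -0.033 0.347 0;0.105 0.01 0.386 -0.033 0.347 0;0.125 0.012 0.38 -0.033 0.347 0;0 0 0 0 0 0")

```text
time_s: 16.45
tcp_pos: [0.4796, 0.2445, 0.2153]
ee_rot: [[0.085, -0.993, 0.081], [-0.996, -0.085, 0.01], [-0.003, -0.082, -0.997]]
wrist_force: [-3.9, 2.4, -2.5]
gripper_width: 0.126
gripper_force: 29.9
```

```bash
python3 st.py
```

```text
16.45 [0.4796 0.2445 0.2153] y yaw -175.13 z [ 0.081  0.01  -0.997] j [ 46.   11.7 -16.9   3.5 -57.8 -42.9] F [-3.9  2.4 -2.5] 0.12550830615982492 29.92374837398529
```

Right on the arc at 15°, with small forces. Continue.

Emit:
play_rows(commands="0.145 0.014 0.373 -0.033 0.347 0;0.164 0.016 0.365 -0.033 0.347 0;0.183 0.018 0.356 -0.033 0.347 0;0.201 0.019 0.346 -0.033 0.347 0;0.219 0.021 0.335 -0.033 0.347 0;0.236 0.023 0.323 -0.033 0.347 0;0.252 0.024 0.31 -0.033 0.347 0;0.268 0.026 0.296 -0.033 0.347 0;0.283 0.027 0.282 -0.033 0.347 0;0.15 0.015 0.135 -0.017 0.174 0;0.15 0.014 0.13 -0.017 0.174 0;0 0 0 0 0 0;0 0 0 0 0 0;0 0 0 0 0 0")

```text
time_s: 17.85
tcp_pos: [0.5458, 0.2514, 0.312]
ee_rot: [[0.088, -0.901, -0.425], [-0.996, -0.079, -0.039], [0.002, 0.426, -0.905]]
wrist_force: [-4.6, 2.1, 0.5]
gripper_width: 0.126
gripper_force: 29.9
```

```bash
python3 st.py; python3 - <<'E'
from h import *
s=r.sense();R=np.array(s["ee_rot"]);g=np.array(s["tcp_pos"])-.019*R[:,2]
psi=np.radians(5.5);X=np.array([np.cos(psi),np.sin(psi),0]);h=np.array([.69437,.265,.137])
d=g-h;print("r",np.hypot(d@X,d[2]),"lid deg",np.degrees(np.arctan2(d[2],-d@X)-np.arctan2(.037,.235)))
p,dp=cams.capture("side");q,dq=cams.capture("top")
Ys=np.cross([0,0,1],X)
for n,D,im in(("side",dp,p),("top",dq,q)):
    C=cloud(n,D)-h;u=C@X;v=C@Ys;w=C[...,2]
    m=(abs(v)<.11)&(u>-.2)&(u<-.03)&(w>.02)&(abs(np.degrees(np.arctan2(w,-u))-45)<6)&(D>0)
    if m.sum()>50:
        k=cv2.fitLine(np.c_[-u[m],w[m]].astype(np.float32),cv2.DIST_HUBER,0,.001,.001).ravel();print(n,m.sum(),"slope deg",np.degrees(np.arctan2(k[1],k[0])),k)
a=cv2.resize(p[60:360,180:440],(390,450));b=cv2.resize(q[90:350,140:480],(400,450));cv2.imwrite("pics/g6.png",np.hstack([a,b]))
E
```

```text
17.85 [0.5458 0.2514 0.312 ] y yaw -175.02 z [-0.425 -0.039 -0.905] j [  33.7   30.8   27.7  -12.4 -109.   -30.5] F [-4.6  2.1  0.5] 0.1262850778266066 29.92121011018753
r 0.23845463704094555 lid deg 44.76300142520004
side 3752 slope deg 44.307865 [0.71559685 0.69851357 0.13925686 0.13802014]
top 2562 slope deg 44.005714 [0.71927047 0.69473016 0.12192762 0.12354366]
```

View pics/g6.png

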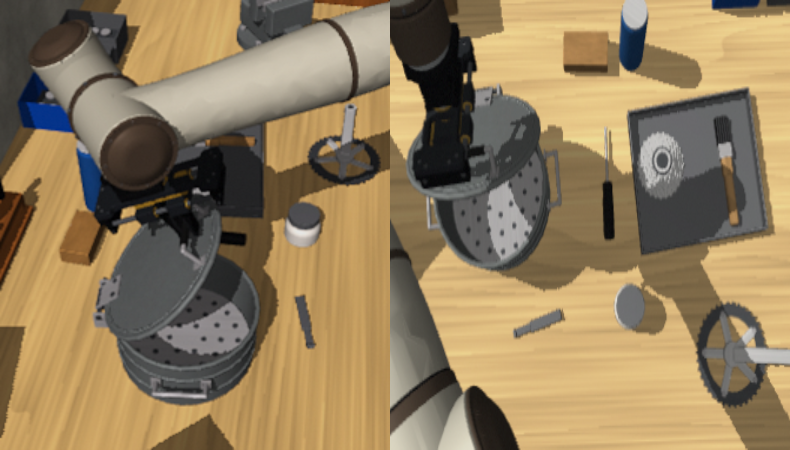

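The lid is up at about 44.4–44.8°, the brush is flat in the tray, and everything else is undisturbed. I'll add a final nudge of about 0.5°, settle and hand in.

Emit:
play_rows(commands="0.05 0 0.04 -0.005 0.05 0;0 0 0 0 0 0;0 0 0 0 0 0;0 0 0 0 0 0;0 0 0 0 0 0;0 0 0 0 0 0;0 0 0 0 0 0;0 0 0 0 0 0")

```text
time_s: 18.75
tcp_pos: [0.5475, 0.2516, 0.3134]
ee_rot: [[0.088, -0.898, -0.431], [-0.996, -0.079, -0.04], [0.002, 0.433, -0.902]]
wrist_force: [-4.4, 4.2, 0.9]
gripper_width: 0.125
gripper_force: 29.9
```

```bash
python3 st.py; python3 -c "
from station import r
print(r.finish_job())"
```

```text
18.75 [0.5475 0.2516 0.3134] y yaw -174.99 z [-0.431 -0.04  -0.902] j [  33.6   31.2   28.5  -12.6 -109.8  -30.5] F [-4.4  4.2  0.9] 0.12517640463791813 29.921350479125977
the job is handed in; nothing more can be done
None
```

The brush lies flat in the free half of the drip tray, the lid is held still at about 45° with the gripper still closed on its handle, and the job was handed in at 18.75 s.

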